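Gauge the guide rollers from the gravity track and sort them

TASK

Check all the cable-guide rollers waiting on the sloped track: taking always the one at the stop, so that the next rolls down, slide each onto the gauge pin without forcing it, until it sits fully home against the shoulder or will go no farther. Lay those that go fully home in the grey tote, one to a pocket, and put those that stop part-way into the white carton, leaving the track and the pin empty and everything else where it is.

Things in the scene. Friction and masses are not known exactly. Their poses are not given: they have to be found in the camera images.
- track: Gravity track, 375 mm long, rollers in single file with level axes along the track's own x. Own +y points up the slope (9 degrees), the stop is at the low (-y) end. Origin on the table under the stop face. Side guides 67 mm apart stand 28 mm above the rails; the stop is two tabs, 42 mm above the rails, 46 mm apart, that touch the discs only, so the hub is free on both sides. Fixed in a run.
- track_stop (a point): Centre of a roller resting against the stop, about 99 mm above the table; axes as track. The next roller's centre is 64 mm up the slope (63 mm along +y, 10 mm higher), which leaves 30 mm between the hubs; when the end roller is lifted out (best square to the rails, so as not to drag the next one) the next rolls down by itself.
- gauge: Bore gauge: steel stand (base plate 150 x 70 x 12 mm, upright 30 x 50 mm rising to 118 mm behind the pin) with a level pin of diameter 18 mm that points along the gauge's own -x, towards the robot. Origin under the middle of the base plate, on the table. Fixed in a run.
- gauge_shoulder (a point): On the pin's axis, 95 mm above the table, in the face of the round shoulder (diameter 42 mm) at the root of the pin; axes as gauge. The pin runs 72 mm from here along -x. A roller with a through bore slides on until its end meets this face (centre at x = -32 mm).
- gauge_tip (a point): Tip of the pin, on its axis, 72 mm in front of the shoulder; the last 12 mm taper from diameter 18 to 10 mm. A roller with a blocked bore stops when the block (4 mm thick) meets this tip: centre at x = -74 mm from the shoulder.
- tote: Shallow grey tote for accepted rollers, outside 180 (own x) x 184 (own y) x 30 mm, walls and floor 4 mm. Ribs 10 mm above the floor make four pockets, 84 x 86 mm, centres at x = +-44, y = +-45 mm. Origin at the centre of its underside. Loose, 0.6 kg. A roller lying in a pocket has its centre 36 mm above the underside.
- carton: Open white carton for rejected rollers, outside 170 (own x) x 176 (own y) x 65 mm, walls and floor 4 mm. Origin at the centre of its underside. Loose, 0.45 kg. A roller lying in it has its centre 36 mm above the underside.
- roller_1: Beige plastic flanged roller, 64 mm long: two discs, diameter 64, 8 mm thick, on a hub of diameter 34 with 48 mm clear between the discs; bore of diameter 24, either right through or blocked at mid-length (alike from outside, both ends alike); 0.10 to 0.17 kg. Origin at its centre, own x = its axis. They stand on the track in order of number, lowest nearest the stop; some are absent.
- roller_2: Beige plastic flanged roller, 64 mm long: two discs, diameter 64, 8 mm thick, on a hub of diameter 34 with 48 mm clear between the discs; bore of diameter 24, either right through or blocked at mid-length (alike from outside, both ends alike); 0.10 to 0.17 kg. Origin at its centre, own x = its axis. They stand on the track in order of number, lowest nearest the stop; some are absent.
- roller_3: Beige plastic flanged roller, 64 mm long: two discs, diameter 64, 8 mm thick, on a hub of diameter 34 with 48 mm clear between the discs; bore of diameter 24, either right through or blocked at mid-length (alike from outside, both ends alike); 0.10 to 0.17 kg. Origin at its centre, own x = its axis. They stand on the track in order of number, lowest nearest the stop; some are absent.
- roller_4: Beige plastic flanged roller, 64 mm long: two discs, diameter 64, 8 mm thick, on a hub of diameter 34 with 48 mm clear between the discs; bore of diameter 24, either right through or blocked at mid-length (alike from outside, both ends alike); 0.10 to 0.17 kg. Origin at its centre, own x = its axis. They stand on the track in order of number, lowest nearest the stop; some are absent.
- roller_5: Beige plastic flanged roller, 64 mm long: two discs, diameter 64, 8 mm thick, on a hub of diameter 34 with 48 mm clear between the discs; bore of diameter 24, either right through or blocked at mid-length (alike from outside, both ends alike); 0.10 to 0.17 kg. Origin at its centre, own x = its axis. They stand on the track in order of number, lowest nearest the stop; some are absent.
- roller_6: Beige plastic flanged roller, 64 mm long: two discs, diameter 64, 8 mm thick, on a hub of diameter 34 with 48 mm clear between the discs; bore of diameter 24, either right through or blocked at mid-length (alike from outside, both ends alike); 0.10 to 0.17 kg. Origin at its centre, own x = its axis. They stand on the track in order of number, lowest nearest the stop; some are absent.
- roller_7: Beige plastic flanged roller, 64 mm long: two discs, diameter 64, 8 mm thick, on a hub of diameter 34 with 48 mm clear between the discs; bore of diameter 24, either right through or blocked at mid-length (alike from outside, both ends alike); 0.10 to 0.17 kg. Origin at its centre, own x = its axis. They stand on the track in order of number, lowest nearest the stop; some are absent.
- roller_8: Beige plastic flanged roller, 64 mm long: two discs, diameter 64, 8 mm thick, on a hub of diameter 34 with 48 mm clear between the discs; bore of diameter 24, either right through or blocked at mid-length (alike from outside, both ends alike); 0.10 to 0.17 kg. Origin at its centre, own x = its axis. They stand on the track in order of number, lowest nearest the stop; some are absent.
- solvent_bottle: White plastic bottle, diameter 56, 150 mm tall; origin at its underside. Not part of the job: leave it where it is.
- tape_roll: Grey roll of tape lying flat, diameter 96, 25 mm high; origin at its underside. Not part of the job: leave it where it is.
- screwdriver: Screwdriver with black handle, 180 mm long, lying along its own x; origin at its underside. Not part of the job: leave it where it is.
- wrench: Steel spanner, 170 mm long, lying along its own x; origin at its underside. Not part of the job: leave it where it is.
- mug: White mug, diameter 80, 90 mm tall; origin at its underside. Not part of the job: leave it where it is.
- suction_cup: Black rubber suction cup, diameter 60, 50 mm tall; origin at its underside. Not part of the job: leave it where it is.
Mind the look-alikes: they are no part of the job. Leave any pink look-alike of the roller_8 alone.

How it is judged:
On the way, in this order (a step that is already met when the one before it is completed fails the run):
1. roller 1 (if present) has been slid onto the gauge pin as far as it goes (y of roller_1 in the frame of gauge_shoulder between -0.006 and 0.006 m and z of roller_1 in the frame of gauge_shoulder between -0.006 and 0.006 m and x of roller_1 in the frame of gauge_shoulder above -0.038 m and angle between the x axis of roller_1 and the x axis of gauge, either way round below 0.15 rad), for 0.1 s.
2. roller 2 (if present) has been slid onto the gauge pin as far as it goes (y of roller_2 in the frame of gauge_shoulder between -0.006 and 0.006 m and z of roller_2 in the frame of gauge_shoulder between -0.006 and 0.006 m and x of roller_2 in the frame of gauge_shoulder above -0.081 m and angle between the x axis of roller_2 and the x axis of gauge, either way round below 0.15 rad), for 0.1 s.
3. roller 3 (if present) has been slid onto the gauge pin as far as it goes (y of roller_3 in the frame of gauge_shoulder between -0.006 and 0.006 m and z of roller_3 in the frame of gauge_shoulder between -0.006 and 0.006 m and x of roller_3 in the frame of gauge_shoulder above -0.081 m and angle between the x axis of roller_3 and the x axis of gauge, either way round below 0.15 rad), for 0.1 s.
4. roller 4 (if present) has been slid onto the gauge pin as far as it goes (y of roller_4 in the frame of gauge_shoulder between -0.006 and 0.006 m and z of roller_4 in the frame of gauge_shoulder between -0.006 and 0.006 m and x of roller_4 in the frame of gauge_shoulder above -0.038 m and angle between the x axis of roller_4 and the x axis of gauge, either way round below 0.15 rad), for 0.1 s.
5. roller 5 (if present) has been slid onto the gauge pin as far as it goes (y of roller_5 in the frame of gauge_shoulder between -0.006 and 0.006 m and z of roller_5 in the frame of gauge_shoulder between -0.006 and 0.006 m and x of roller_5 in the frame of gauge_shoulder above -0.038 m and angle between the x axis of roller_5 and the x axis of gauge, either way round below 0.15 rad), for 0.1 s.
6. roller 6 (if present) has been slid onto the gauge pin as far as it goes (y of roller_6 in the frame of gauge_shoulder between -0.006 and 0.006 m and z of roller_6 in the frame of gauge_shoulder between -0.006 and 0.006 m and x of roller_6 in the frame of gauge_shoulder above -0.081 m and angle between the x axis of roller_6 and the x axis of gauge, either way round below 0.15 rad), for 0.1 s.
7. roller 7 (if present) has been slid onto the gauge pin as far as it goes (y of roller_7 in the frame of gauge_shoulder between -0.006 and 0.006 m and z of roller_7 in the frame of gauge_shoulder between -0.006 and 0.006 m and x of roller_7 in the frame of gauge_shoulder above -0.081 m and angle between the x axis of roller_7 and the x axis of gauge, either way round below 0.15 rad), for 0.1 s.
8. roller 8 (if present) has been slid onto the gauge pin as far as it goes (y of roller_8 in the frame of gauge_shoulder between -0.006 and 0.006 m and z of roller_8 in the frame of gauge_shoulder between -0.006 and 0.006 m and x of roller_8 in the frame of gauge_shoulder above -0.038 m and angle between the x axis of roller_8 and the x axis of gauge, either way round below 0.15 rad), for 0.1 s.
At the end, for the whole second after the job is handed in: Each roller was tried on the pin in track order (fully home: within 6 mm of the shoulder; blocked: within 7 mm of its stop). Through-bored ones rest in the tote, centres under 42 mm above its underside; blocked ones rest in the carton, centres under 90 mm. Both containers level on the table (x of roller_1 in the frame of tote between -0.09 and 0.09 m and y of roller_1 in the frame of tote between -0.092 and 0.092 m and z of each of roller_1, roller_4, roller_5, roller_8 in the frame of tote below 0.042 m and linear speed of each of roller_1, roller_2, roller_3, roller_4, roller_5, roller_6, roller_7, roller_8 below 0.03 m/s and x of roller_2 in the frame of carton between -0.085 and 0.085 m and y of roller_2 in the frame of carton between -0.088 and 0.088 m and z of each of roller_2, roller_3, roller_6, roller_7 in the frame of carton below 0.09 m and x of roller_3 in the frame of carton between -0.085 and 0.085 m and y of roller_3 in the frame of carton between -0.088 and 0.088 m and x of roller_4 in the frame of tote between -0.09 and 0.09 m and y of roller_4 in the frame of tote between -0.092 and 0.092 m and x of roller_5 in the frame of tote between -0.09 and 0.09 m and y of roller_5 in the frame of tote between -0.092 and 0.092 m and x of roller_6 in the frame of carton between -0.085 and 0.085 m and y of roller_6 in the frame of carton between -0.088 and 0.088 m and x of roller_7 in the frame of carton between -0.085 and 0.085 m and y of roller_7 in the frame of carton between -0.088 and 0.088 m and x of roller_8 in the frame of tote between -0.09 and 0.09 m and y of roller_8 in the frame of tote between -0.092 and 0.092 m and angle between each of tote, carton's own z axis and vertical below 0.1 rad and height (world z) of each of tote, carton below 0.012 m); the robot touches nothing.
It fails at once if a thing that is not part of the job is moved more than 40 mm (distance of any of solvent_bottle, tape_roll, screwdriver, wrench, mug, suction_cup from where it was at the start of the episode above 0.04 m).
It fails at once if a roller is forced onto the gauge (over 60 N) (contact force between any of roller_1, roller_2, roller_3, roller_4, roller_5, roller_6, roller_7, roller_8 and gauge above 60 N).
Of roller_1, roller_2 only 1 to 1 are there at a start; the rules pass over those that are not, and their reading is None.
Of roller_3, roller_4 only 1 to 1 are there at a start; the rules pass over those that are not, and their reading is None.
Of roller_5, roller_6 only 1 to 1 are there at a start; the rules pass over those that are not, and their reading is None.
Of roller_8, tape_roll only 1 to 2 are there at a start; the rules pass over those that are not, and their reading is None.
At some moment in a run one of tote, carton may be knocked a few centimetres aside while the robot is not near it.
It also fails if it takes over 208 s, if anything falls off the work surface, if the arm or the gripper's body presses on something with over 40 N, if the wrist force passes 120 N, or if a joint passes its speed limit or range.

ROBOT

A 7-joint arm with a two-finger parallel gripper is mounted at the origin on the work surface. World frame = base frame: x ahead of the robot, y to its left, z up, the work surface at z = 0. Lengths are in m, angles in rad, forces in N, time in s.
With the tool pointing down it reaches from about 0.4 to 0.875 m from the base axis. Payload 4.4 kg.
Tool frame: the origin (TCP) lies on the centre line of the jaws, within the pads' length; the fingertips stand 19 mm ahead of it and the grasp point (between the pads) is the TCP (manip.tip_extent is the distance from the TCP to the fingertips, in m); z points along the fingers, y is the direction in which the jaws open and shut (so a half turn about z gives the same grasp; the last joint's range is limited). The gripper opens to 85 mm and grips with 20 to 120 N. Pads are 22 mm wide; open, the fingers measure 114 mm over their backs; the gripper's body (76 mm by 85 mm) begins 54 mm behind the grasp point. The pads swing forward as they close: fully open they stand 13 mm farther back than shut.
Start: joints at [1.125, 0.628, 0.038, 1.517, -0.027, 0.996, -0.02], TCP at [0.241, -0.604, 0.225] pointing down, gripper open.
Joint ranges: [-3.06, 3.06], [-0.37, 2.12], [-1.25, 1.32], [0.18, 2.47], [-1.1, 4.24], [0.23, 1.98], [-2.94, 2.94]. Speed limits (rad/s): [2.57, 2.57, 3.14, 3.14, 3.14, 3.14, 3.14].

INTERFACE

Orientations are given as [roll, pitch, yaw] about the fixed x, y, z axes, in that order (R = Rz(yaw) Ry(pitch) Rx(roll)).
In Python, from bench import manip gives the robot as it stands. Calls block until the motion is done:
- manip.move_to(position, orientation): joint-space move of the TCP to a pose.
- manip.move_linear(position, orientation=None, max_speed=0.15, max_force=None): straight line of the TCP; orientation=None keeps the orientation; max_speed is the mean speed in m/s. With max_force (N) it stops when the force on the tool has changed by that much, and returns True; else False.
- manip.set_joints(angles): joint-space move.
- manip.gripper_open() and manip.grasp(grip_force=None): open the fingers fully, or close them until they stop; grip_force is the grip in N (None keeps the last).
- manip.dwell(seconds).
- manip.inverse_kinematics(position, orientation): joint angles nearest the present ones, or None.
- manip.sense(): the state.
- manip.snapshot(name): name is "side" or "top"; returns a dict with "frame" (384x512x3 uint8, red, green, blue), "z_map" (384x512 float32, m along the optical axis (not along the pixel's ray), 0 where there is no reading), "intrinsics" (3x3 intrinsics, pixels), "R" (3x3) and "t" (3): a world point X has camera coordinates R X + t. Camera axes: x right, y down, z forward; pixel columns grow to the right and rows downward; lengths in m; the calibration is good to about 2 mm. A picture is of the moment at which its call begins.
A pose or a line that the arm cannot do raises manip.Unreachable and nothing moves.
- manip.job_done(): hands the job in, once; it reports no verdict.
The state is a dict: "t": time; "qpos": joint angles; "qvel": joint speeds; "joint_torque": joint torques, N m; "eef_pos": TCP position; "ee_rot": TCP orientation; "ft_force": force on the tool from outside, world axes, zero at the start; "moment": the same for the moment, N m; "width": finger opening in m.
Only numpy, scipy, OpenCV 4.12 (cv2) and the standard library are available. Lean on these libraries where they do the work, as an engineer would, in place of code of your own. Each camera call takes 0.05 s, during which the arm holds its last target. There are 200 camera calls.

## Working session

There is one attempt and no reset: what is moved stays moved. The work goes in short steps, each a Python script; the robot and the scene stay as the last script left them, time stands still between calls to the robot, and variables do not carry over. Pictures are saved under pics/ and viewed, about 12 in all and at most 16, crops included, and the job is handed in when it is done.

```bash
mkdir -p pics; ls
python3 - <<'E'
from bench import manip
import cv2,numpy as np
for n in ("top","side"):
    s=manip.snapshot(n); np.savez(f"{n}0.npz",**s)
    cv2.imwrite(f"pics/{n}0.png",cv2.resize(s["frame"][...,::-1],(800,600)))
    print(n,s["intrinsics"],s["R"],s["t"],-s["R"].T@s["t"],(s["z_map"]>0).mean())
print(manip.sense())
E
```

```text
pics
top [[392.99942218   0.         251.4501871 ]
 [  0.         392.99942218 199.17102278]
 [  0.           0.           1.        ]] [[-0.11880893 -0.99290719  0.00444426]
 [-0.97100021  0.11525002 -0.20946603]
 [ 0.20746813 -0.02920182 -0.97780582]] [0.14593755 0.5344026  1.1382259 ] [0.30009813 0.11655079 1.22425452] 0.995819091796875
side [[495.95699988   0.         261.46390144]
 [  0.         495.95699988 201.26895177]
 [  0.           0.           1.        ]] [[-0.73237146 -0.68082395  0.0105258 ]
 [-0.37412539  0.38943955 -0.84164543]
 [ 0.5689132  -0.62033506 -0.53992794]] [0.45322007 0.26859252 1.29396126] [-0.30373892  1.00665206  0.919935  ] 0.9859975179036459
{'t': 0.1, 'qpos': array([ 1.12521754,  0.62921832,  0.03843707,  1.51824408, -0.02701519,
        0.99630423, -0.01999216]), 'qvel': array([-0.00133634, -0.00165041,  0.00111985, -0.00320522,  0.0007101 ,
        0.00107184, -0.00078122]), 'joint_torque': array([ 3.43923086e-03, -5.64518523e+01,  1.23088863e+00, -1.93968576e+01,
        1.13672821e-02,  5.43425238e-03,  2.44653143e-05]), 'eef_pos': array([ 0.24079631, -0.60315431,  0.22411144]), 'ee_rot': array([-3.13993601e+00, -3.05259294e-06,  3.79785109e-01]), 'ft_force': array([-0.10538341,  0.91464648, -0.23269343]), 'moment': array([-0.03201558,  0.01361753, -0.02336897]), 'width': 0.08535242518300415}
```

View pics/top0.png

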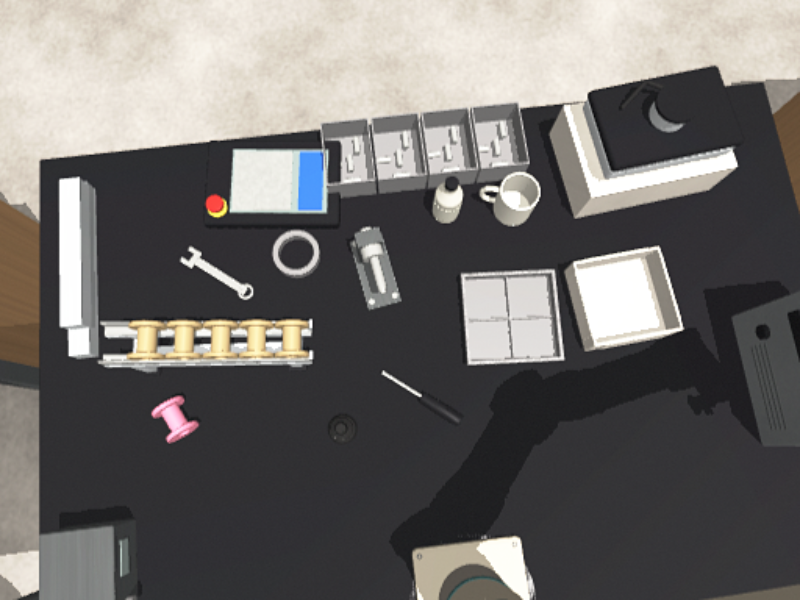

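View pics/side0.png

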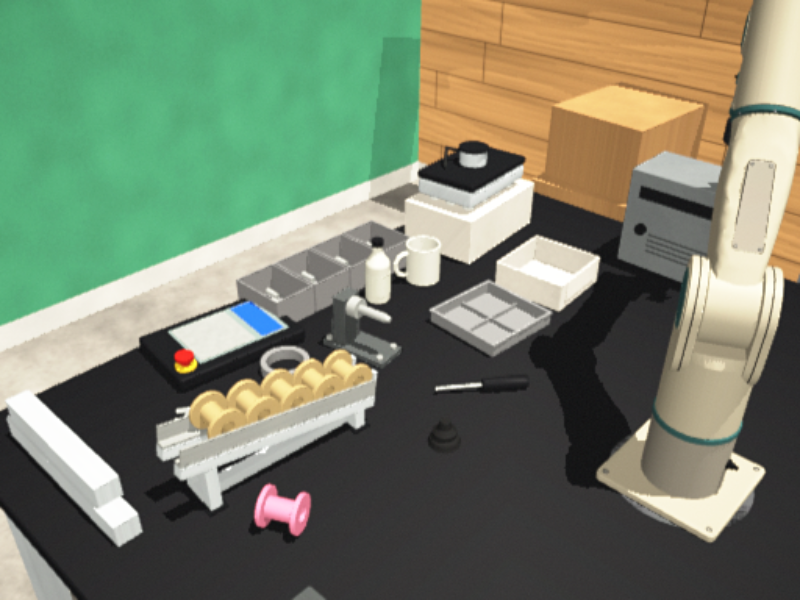

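```bash
cat > h.py <<'E'
import numpy as np, cv2
from bench import manip
def cloud(s):
    K,R,t,z=s["intrinsics"],s["R"],s["t"],s["z_map"].astype(float)
    v,u=np.mgrid[:z.shape[0],:z.shape[1]]
    c=np.stack([(u-K[0,2])*z/K[0,0],(v-K[1,2])*z/K[1,1],z],-1)
    w=(c-t)@R; w[z<=0]=np.nan
    return w
def sel(w,x,y,z):
    return (w[...,0]>x[0])&(w[...,0]<x[1])&(w[...,1]>y[0])&(w[...,1]<y[1])&(w[...,2]>z[0])&(w[...,2]<z[1])
def beige(f):
    h=cv2.cvtColor(f,cv2.COLOR_RGB2HSV); return (h[...,0]>10)&(h[...,0]<30)&(h[...,1]>70)&(h[...,2]>100)
def rect(p):
    (c,sz,a)=cv2.minAreaRect((p[:,:2]*1000).astype(np.float32))
    a=(a+45)%90-45
    return np.array(c)/1000,sz,np.radians(a)
E
python3 - <<'E'
from h import *
np.set_printoptions(precision=4,suppress=True)
T=dict(np.load("top0.npz"));S=dict(np.load("side0.npz"));wt,ws=cloud(T),cloud(S)
def at(u,v): return wt[int(v/1.5625),int(u/1.5625)]
for n,p in dict(table=(330,500),table2=(420,350),r1=(290,337),r5=(147,337),track_hi=(105,360),pin=(376,275),gbase=(385,300),tote=(485,295),carton=(625,300),wrench=(240,290),tape=(275,255),bottle=(450,185),mug=(515,180),driver=(440,405),suct=(342,428)).items(): print(n,at(*p))
for n,w,s in(("top",wt,T),("side",ws,S)):
    m=beige(s["frame"])&sel(w,(.3,.8),(.1,1),(.05,.25))
    k,l,st,ce=cv2.connectedComponentsWithStats(m.astype(np.uint8))
    p=w[m]; print(n,"beige",len(p),p.min(0),p.max(0),[ (st[i][4],w[l==i].mean(0).round(3)) for i in range(1,k) if st[i][4]>30])
E
```

```text
table [ 0.2073  0.2441 -0.0024]
table2 [0.4744 0.0378 0.0001]
r1 [0.5123 0.278  0.1127]
r5 [0.5343 0.5213 0.1527]
track_hi [0.5085 0.6133 0.1141]
pin [0.6129 0.1083 0.0981]
gbase [0.5833 0.0947 0.008 ]
tote [ 0.5746 -0.1113 -0.0021]
carton [ 0.5266 -0.3943  0.0026]
wrench [0.6422 0.3872 0.0036]
tape [0.6995 0.305  0.0255]
bottle [ 0.7565 -0.0506  0.1502]
mug [ 0.7893 -0.1952  0.0611]
driver [0.3605 0.0137 0.0212]
suct [0.3407 0.2054 0.0495]
top beige 1555 [0.4738 0.2449 0.0544] [0.7972 0.5572 0.1708] [(np.int32(1549), array([0.518, 0.402, 0.133]))]
side beige 2747 [0.4725 0.2479 0.0519] [0.7992 0.5655 0.1729] [(np.int32(2745), array([0.519, 0.422, 0.134]))]
```

```bash
cat >> h.py <<'E'
def box(w,x,y,z,name=""):
    m=sel(w,x,y,z).astype(np.uint8)
    k,l,st,_=cv2.connectedComponentsWithStats(m,connectivity=8)
    i=1+np.argmax(st[1:,4]); return rect(w[l==i])
def containers(w):
    return dict(tote=box(w,(.42,.72),(-.27,.02),(.02,.036)),carton=box(w,(.35,.72),(-.55,-.2),(.045,.072)))
E
python3 - <<'E'
from h import *
from scipy.optimize import least_squares
np.set_printoptions(precision=4,suppress=True)
T=dict(np.load("top0.npz"));S=dict(np.load("side0.npz"))
for n,s in(("top",T),("side",S)):
    w=cloud(s); m=beige(s["frame"])&sel(w,(.45,.58),(.2,.6),(.06,.2)); p=w[m]
    xs=[]
    for k in range(5):
        y0=.277+.0625*k; q=p[abs(p[:,1]-y0)<.012]; q=q[q[:,2]>.095+.01*k+.024]
        xs.append([y0,*np.percentile(q[:,0],[2,98]),np.percentile(q[:,2],95)])
    print(n);print(np.array(xs)); 
    q=p[p[:,1]<.30]
    if len(xs): b=np.polyfit(np.array(xs)[:,0],np.array(xs)[:,1:3].mean(1),1); print("line",b)
    r=np.abs(q[:,0]-np.polyval(b,q[:,1])); d=q[(r>.025)&(r<.034)]
    f=least_squares(lambda c:np.hypot(d[:,1]-c[0],d[:,2]-c[1])-.032,[.277,.099],loss="soft_l1",f_scale=.002); print("disc",f.x,len(d),np.median(abs(f.fun)))
    g=w[sel(w,(.54,.70),(.03,.2),(.085,.125))]; print("gauge hi",g.min(0),g.max(0),len(g))
    for x in np.arange(.56,.70,.01):
        h=g[abs(g[:,0]-x)<.005]
        if len(h): print(x.round(3),len(h),h.min(0),h.max(0))
print(containers(cloud(T)))
g=cloud(T);print("base",box(g,(.5,.75),(0,.2),(.005,.02)))
E
```

```text
top
[[0.277  0.4744 0.5396 0.1296]
 [0.3395 0.4802 0.5449 0.1415]
 [0.402  0.486  0.5491 0.1503]
 [0.4645 0.4901 0.5543 0.1593]
 [0.527  0.4954 0.5579 0.1696]]
line [0.0785 0.4856]
disc [0.2766 0.0955] 106 0.0016874417434567628
gauge hi [0.5768 0.0884 0.0855] [0.7    0.1394 0.1206] 435
0.58 12 [0.5768 0.0938 0.0909] [0.5838 0.1032 0.101 ]
0.59 22 [0.5856 0.0901 0.0927] [0.5949 0.1078 0.106 ]
0.6 18 [0.5952 0.092  0.0914] [0.6049 0.1096 0.1046]
0.61 21 [0.6054 0.0935 0.0934] [0.6143 0.1112 0.1054]
0.62 21 [0.6152 0.0954 0.0929] [0.6249 0.1132 0.1054]
0.63 18 [0.6256 0.097  0.0959] [0.6337 0.1128 0.1045]
0.64 20 [0.6356 0.0989 0.0931] [0.6444 0.1147 0.1052]
0.65 61 [0.6452 0.0886 0.0856] [0.6549 0.1285 0.1172]
0.66 48 [0.6551 0.0905 0.0951] [0.6649 0.1305 0.1158]
0.67 66 [0.6653 0.089  0.0855] [0.6748 0.1372 0.1195]
0.68 57 [0.6751 0.0884 0.1122] [0.6849 0.1387 0.1197]
0.69 54 [0.6851 0.0898 0.0955] [0.6945 0.1394 0.1206]
side
[[0.277  0.4759 0.5416 0.1314]
 [0.3395 0.4803 0.5475 0.1421]
 [0.402  0.4859 0.5522 0.1517]
 [0.4645 0.4909 0.5565 0.1615]
 [0.527  0.4956 0.5604 0.1713]]
line 
[... 396 characters left out ...]
19 [0.6251 0.1015 0.091 ] [0.6345 0.1214 0.1072]
0.64 17 [0.636  0.1053 0.0878] [0.645  0.1189 0.1042]
0.65 61 [0.6454 0.0909 0.0859] [0.6541 0.1335 0.1174]
0.66 42 [0.6551 0.0928 0.0859] [0.6647 0.1404 0.1176]
0.67 57 [0.6652 0.0921 0.0853] [0.6749 0.1422 0.1221]
0.68 53 [0.6751 0.0893 0.0853] [0.6846 0.1433 0.1218]
0.69 54 [0.6851 0.0945 0.0861] [0.6948 0.1452 0.1209]
{'tote': (array([ 0.5168, -0.1521]), (191.17185974121094, 185.61949157714844), np.float64(-0.06957295294944804)), 'carton': (array([ 0.5237, -0.3738]), (174.2163543701172, 181.06298828125), np.float64(0.06543212860615992))}
base (array([0.6457, 0.1076]), (149.1721649169922, 70.18433380126953), np.float64(0.15529937606979893))
```

```bash
cat >> h.py <<'E'
pi=np.pi
TY=-0.078; A=np.radians(9)
STOP=np.array([.5082,.277,.099])
Rz=lambda a:np.array([[np.cos(a),-np.sin(a),0],[np.sin(a),np.cos(a),0],[0,0,1]])
Nn=Rz(TY)@[0,-np.sin(A),np.cos(A)]; Ss=Rz(TY)@[0,np.cos(A),np.sin(A)]
TO=[pi+A,0,TY]; H=.006
def st(msg=""):
    s=manip.sense(); print(msg,"t%.1f"%s["t"],"p",s["eef_pos"].round(4),"w%.4f"%s["width"],"F",s["ft_force"].round(1))
    return s
E
python3 - <<'E'
from h import *
print(manip.tip_extent)
p=STOP+Nn*H-Ss*.015
manip.move_to(p+Nn*.12,TO); st("above")
r=manip.move_linear(p+Nn*.03,TO,.15,8); st(f"near {r}")
r=manip.move_linear(p,TO,.05,6); st(f"down {r}")
for n in ("side","top"):
    s=manip.snapshot(n); f=s["frame"][...,::-1]
    c=f[200:340,80:280] if n=="side" else f[170:270,40:240]
    cv2.imwrite(f"pics/a_{n}.png",cv2.resize(c,None,fx=4 if n=="top" else 3.9,fy=4 if n=="top" else 3.9))
E
```

```text
0.019
above t3.2 p [0.506  0.2417 0.221 ] w0.0854 F [0.2 0.4 0.1]
near False t3.9 p [0.5072 0.2566 0.1327] w0.0853 F [-0.7 -0.5 -0.2]
down False t4.7 p [0.507  0.2613 0.1025] w0.0854 F [-0.5  0.2 -0.2]
```

View pics/a_side.png

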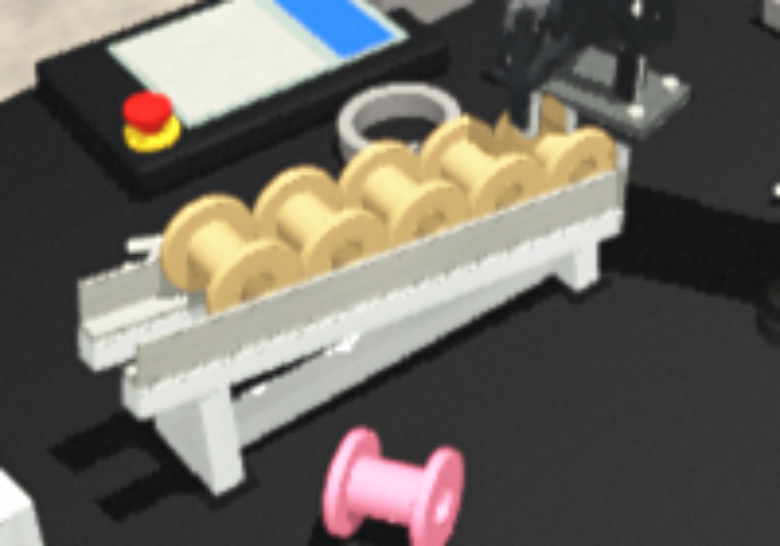

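The picture shows the five beige rollers undisturbed. One finger (about 520,110) is in the gap behind the end roller, and no contact force was felt. Next: close the fingers, then centre.

Run:
```python
from h import *
manip.grasp(20); st("grasp1")
p=STOP+Nn*H
manip.move_linear(p,TO,.05); st("centred")
manip.grasp(40); st("grasp2")
s=manip.snapshot("side"); f=s["frame"][...,::-1]
cv2.imwrite("pics/b.png",cv2.resize(f[180:300,100:280],None,fx=4,fy=4))
```

```text
grasp1 t5.6 p [0.5097 0.2658 0.1059] w0.0001 F [ 0.8 -0.2  8.3]
centred t6.0 p [0.5102 0.2754 0.1076] w-0.0002 F [-1.8 -5.1 19.5]
grasp2 t6.2 p [0.5102 0.2754 0.1076] w-0.0003 F [-1.9 -5.6 18.5]
```

View pics/b.png

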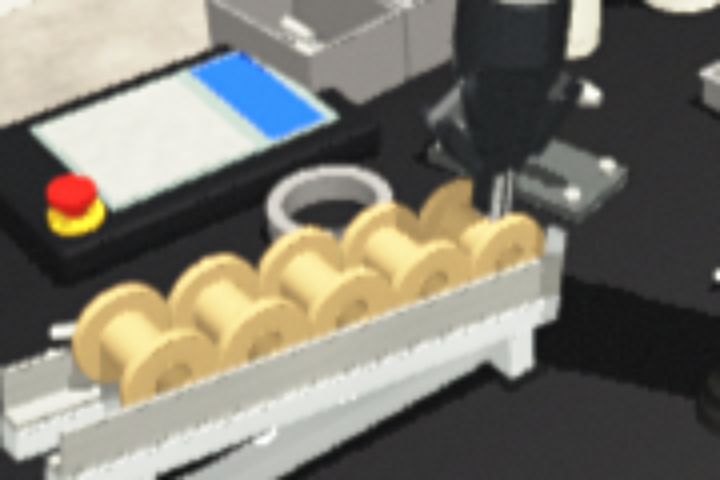

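Run:
```python
from h import *
p=STOP+Nn*H
manip.move_linear(p+Nn*.10,TO,.1); st("up")
manip.gripper_open()
manip.move_to(p+np.array([-.1,-.25,.15]),TO); st("away")
for n in ("top","side"):
    s=manip.snapshot(n); w=cloud(s); np.savez(f"{n}1.npz",**s)
    m=beige(s["frame"])&sel(w,(.45,.58),(.2,.6),(.06,.2)); q=w[m]; print(n,q.min(0),q.max(0))
    # hub strip between discs along the axis
    d=(q-STOP)@Ss; e=(q-STOP)@Nn; x=(q-STOP)@(Rz(TY)@[1,0,0])
    hub=abs(x)<.018
    for a in np.arange(-.03,.06,.006):
        k=hub&(abs(d-a)<.003)
        if k.any(): print(round(a,3),k.sum(),np.percentile(e[k],[10,50,90]).round(4))
s=np.load("side1.npz")["frame"][...,::-1]
cv2.imwrite("pics/c.png",cv2.resize(s[180:320,80:280],None,fx=3.9,fy=3.9))
```

```text
up t7.4 p [0.5064 0.2604 0.203 ] w0.0002 F [ 0.8 -0.3 -0.4]
away t9.2 p [0.409  0.027  0.2551] w0.0859 F [-0.8  0.5  0.1]
top [0.47357587 0.24487491 0.07184989] [0.56262294 0.55692632 0.17145641]
-0.018 8 [-0.0005  0.0016  0.0042]
-0.012 23 [0.0069 0.0082 0.0115]
-0.006 24 [0.01   0.0128 0.0156]
0.006 14 [0.0109 0.0134 0.0168]
0.012 37 [0.0041 0.0092 0.0131]
0.048 13 [0.0033 0.0057 0.0085]
0.054 37 [0.0084 0.0105 0.0144]
side [0.4732059  0.24739791 0.082975  ] [0.56479167 0.56549921 0.17441523]
-0.012 5 [-0.0052 -0.0038 -0.0023]
-0.006 10 [-0.0128 -0.0089  0.0149]
-0.0 11 [-0.0111  0.0155  0.0171]
0.006 18 [0.0131 0.0153 0.0173]
0.012 22 [0.0083 0.0122 0.0146]
0.018 29 [0.0005 0.0059 0.0102]
0.024 1 [0.0056 0.0056 0.0056]
0.054 8 [-0.0114 -0.0054  0.0028]
```

View pics/c.png

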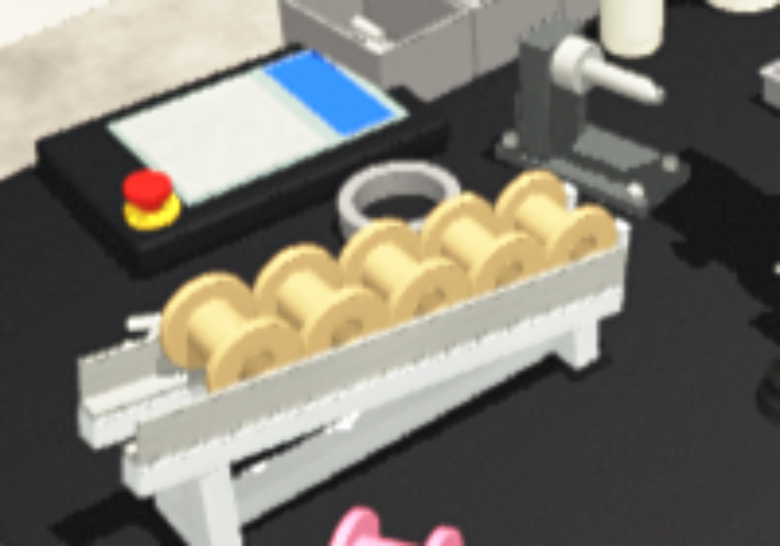

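```bash
cat >> h.py <<'E'
TH=np.radians(22); H=.003
GO=[pi+A+TH,0,TY]; GN=Rz(TY)@[0,-np.sin(A+TH),np.cos(A+TH)]   # tilted grasp, GN points back along the tool
E
python3 - <<'E'
from h import *
p=STOP+GN*H
for o in (GO,[GO[0],0,TY+pi]): print(manip.inverse_kinematics(p,o),manip.inverse_kinematics(p+GN*.12,o))
manip.move_to(p+GN*.12,GO); st("above")
r=manip.move_linear(p+GN*.04,GO,.15,8); st(f"near {r}")
r=manip.move_linear(p,GO,.05,6); st(f"down {r}")
s=manip.snapshot("side"); f0=s["frame"][180:300,120:300,::-1]
manip.grasp(20); st("grasp"); manip.grasp(40);st("grasp")
s=manip.snapshot("side"); f=s["frame"][180:300,120:300,::-1]
cv2.imwrite("pics/d.png",cv2.resize(np.vstack([f0,f]),None,fx=2.5,fy=2.5))
E
```

```text
[ 0.1253769   0.76448946 -0.55693378  2.05168514 -0.55912219  0.252286
 -1.3770994 ] [ 0.20031967  0.54301111 -0.46333102  2.0197108  -0.5719918   0.55098602
 -1.35518752]
[-0.2216589   1.18476549 -1.16810087  1.48512334  1.09575016  1.77523845
 -0.05556828] [-0.15190276  0.93277667 -1.060392    1.56234436  0.91512514  1.71171701
  0.09212675]
above t10.2 p [0.5029 0.2135 0.2042] w0.0856 F [-0.3 -0.5  0. ]
near False t10.9 p [0.5069 0.2544 0.1365] w0.0851 F [-0.4 -0.1  0.8]
down False t11.8 p [0.5082 0.2754 0.1016] w0.0854 F [-0.7 -1.1 -0.2]
grasp t12.5 p [0.5083 0.2766 0.1026] w0.0234 F [-0.1  0.7  4.5]
grasp t12.9 p [0.5087 0.2757 0.1047] w0.0159 F [ -5.2 -11.4  29.3]
```

View pics/d.png

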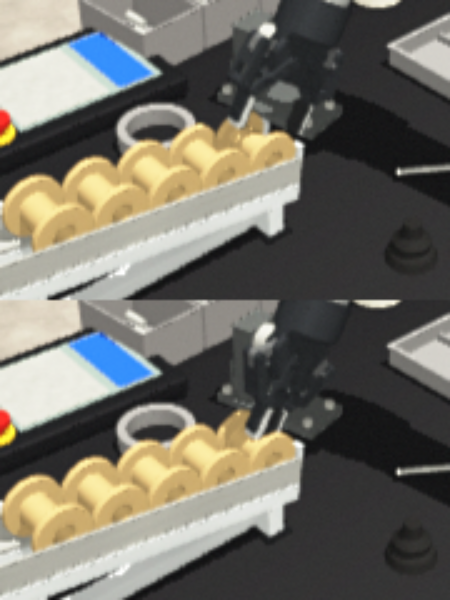

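Run:
```python
from h import *
s=manip.snapshot("side"); t=manip.snapshot("top"); np.savez("side2.npz",**s); np.savez("top2.npz",**t)
K,R,tt=s["intrinsics"],s["R"],s["t"]
def px(c,X):
    q=c["R"]@X+c["t"]; q=c["intrinsics"]@q; return q[:2]/q[2]
S=manip.sense(); 
from scipy.spatial.transform import Rotation as Ro
Rm=Ro.from_euler("xyz",S["ee_rot"]).as_matrix(); print(S["ee_rot"],S["eef_pos"],S["width"])
out=[]
for c,z in((s,8),(t,8)):
    u,v=px(c,STOP); u0,v0=int(u)-45,int(v)-42
    f=cv2.resize(c["frame"][v0:v0+72,u0:u0+96,::-1],None,fx=z/2*1,fy=z/2)
    f=cv2.resize(c["frame"][v0:v0+72,u0:u0+96,::-1],(400*1,300),interpolation=cv2.INTER_CUBIC)
    for P,col in((S["eef_pos"],(0,0,255)),(S["eef_pos"]+Rm[:,2]*.019,(255,0,0)),(STOP,(0,200,0))):
        a,b=px(c,P); cv2.circle(f,(int((a-u0)*400/96),int((b-v0)*300/72)),4,col,2)
    out.append(f)
cv2.imwrite("pics/e.png",cv2.resize(np.vstack(out),None,fx=1,fy=1))
```

```text
[-2.59836331e+00 -2.24570322e-03 -7.76388856e-02] [0.5086609 0.2756494 0.1046672] 0.016394775804186305
```

View pics/e.png

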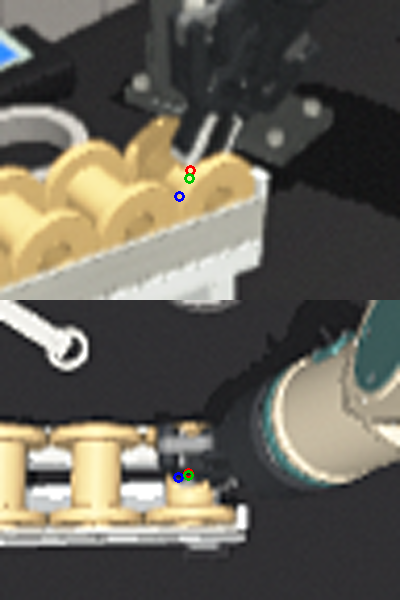

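Run:
```python
from h import *
from scipy.spatial.transform import Rotation as Ro
p=STOP+GN*H
manip.gripper_open(); st("open")
manip.move_linear(p+GN*.12,GO,.15)
manip.move_to([.42,.15,.30],[pi,0,.3]); st("free")
def px(c,X):
    q=c["R"]@X+c["t"]; q=c["intrinsics"]@q; return q[:2]/q[2]
out=[]
for k in range(2):
    if k: manip.grasp(20)
    S=st(); Rm=Ro.from_euler("xyz",S["ee_rot"]).as_matrix()
    row=[]
    for n in("side","top"):
        c=manip.snapshot(n); w=cloud(c); 
        q=(w-S["eef_pos"])@Rm; m=(np.abs(q[...,0])<.02)&(np.abs(q[...,1])<.07)&(q[...,2]>-.06)&(q[...,2]<.05)
        z=q[m]; print(n,len(z),"z pct",np.percentile(z[:,2],[90,98,100]).round(3)," x",np.percentile(z[:,0],[2,98]).round(3),"y",np.percentile(z[:,1],[2,98]).round(3))
        u,v=px(c,S["eef_pos"]); u0,v0=int(u)-48,int(v)-48
        f=cv2.resize(c["frame"][v0:v0+72,u0:u0+96,::-1],(400,300),interpolation=cv2.INTER_CUBIC)
        for P,col in((S["eef_pos"],(0,0,255)),(S["eef_pos"]+Rm[:,2]*.019,(255,0,0))):
            a,b=px(c,P); cv2.circle(f,(int((a-u0)*400/96),int((b-v0)*300/72)),4,col,2)
        row.append(f)
    out.append(np.hstack(row))
cv2.imwrite("pics/f.png",np.vstack(out))
```

```text
open t13.7 p [0.508  0.2755 0.1014] w0.0853 F [-0.5  0.5  0.1]
free t15.4 p [0.4195 0.1508 0.299 ] w0.0855 F [-0.7  0.3 -0.2]
 t15.4 p [0.4195 0.1508 0.299 ] w0.0855 F [-0.7  0.3 -0.2]
side 234 z pct [-0.025 -0.021 -0.019]  x [-0.01   0.011] y [-0.059  0.05 ]Traceback (most recent call last):
  File "<stdin>", line 17, in <module>
    return _quantile_unchecked(
        a, q, axis, out, overwrite_input, method, keepdims, weights)
    return _ureduce(a,
                    func=_quantile_ureduce_func,
    ...<5 lines>...
                    overwrite_input=overwrite_input,
                    method=method)
    r = func(a, **kwargs)
    result = _quantile(arr,
                       quantiles=q,
    ...<2 lines>...
                       out=out,
                       weights=wgt)
    slices_having_nans = np.isnan(arr[-1, ...])
                                  ~~~^^^^^^^^^
IndexError: index -1 is out of bounds for axis 0 with size 0
```

Run:
```python
from h import *
from scipy.spatial.transform import Rotation as Ro
manip.grasp(20)
S=st(); Rm=Ro.from_euler("xyz",S["ee_rot"]).as_matrix()
c=manip.snapshot("side"); q=(cloud(c)-S["eef_pos"])@Rm
m=(np.abs(q[...,0])<.045)&(np.abs(q[...,1])<.07)&(q[...,2]>-.12)&(q[...,2]<.05); z=q[m]
for a in np.arange(-.12,.03,.01):
    k=z[abs(z[:,2]-a)<.005]
    if len(k): print(a.round(3),len(k),k[:,:2].min(0).round(3),k[:,:2].max(0).round(3))
print("max",z[:,2].max())
v,u=np.where(m); f=c["frame"][v.min()-40:v.max()+30,u.min()-40:u.max()+40,::-1]
cv2.imwrite("pics/f.png",cv2.resize(f,None,fx=3,fy=3))
```

```text
t16.3 p [0.42   0.1501 0.3001] w-0.0001 F [0.4 0.  1.1]
-0.12 31 [-0.011 -0.043] [0.009 0.005]
-0.11 98 [-0.02  -0.048] [0.008 0.034]
-0.1 112 [-0.019 -0.063] [0.012 0.061]
-0.09 90 [-0.018 -0.063] [0.012 0.055]
-0.08 73 [-0.017 -0.056] [0.012 0.055]
-0.07 61 [-0.017 -0.047] [0.013 0.053]
-0.06 63 [-0.013 -0.038] [0.011 0.037]
-0.05 27 [-0.013 -0.032] [0.01  0.033]
-0.04 30 [-0.012 -0.015] [0.012 0.004]
-0.03 36 [-0.011 -0.015] [0.011 0.006]
-0.02 35 [-0.011 -0.016] [0.009 0.006]
-0.01 18 [-0.011 -0.011] [0.01  0.002]
max -0.005405789459495986
```

View pics/f.png

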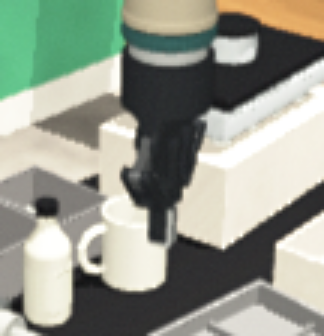

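```bash
cat >> h.py <<'E'
from scipy.spatial.transform import Rotation as Ro
DZ=.025  # measured: fingertips are 25 mm short of what the stated TCP implies
def cmd(P,O): return np.asarray(P)+Ro.from_euler("xyz",O).as_matrix()[:,2]*DZ
def mt(P,O): manip.move_to(cmd(P,O),O)
def ml(P,O,v=.15,f=None): return manip.move_linear(cmd(P,O),O,v,f)
def go(th): return [pi+A+th,0,TY], Rz(TY)@[0,-np.sin(A+th),np.cos(A+th)]
E
python3 - <<'E'
from h import *
for n in("side","top"):
    c=dict(np.load(n+"2.npz")); w=cloud(c)
    Rm=Ro.from_euler("xyz",[-2.59836331e+00,-2.24570322e-03,-7.76388856e-02]).as_matrix()
    q=(w-[0.5086609,0.2756494,0.1046672])@Rm
    m=(abs(q[...,0])<.014)&(abs(q[...,1])<.06)&(q[...,2]>-.05)&(q[...,2]<.005)&~beige(c["frame"])
    for a in(-.05,-.04,-.03,-.02,-.01):
        k=q[m&(abs(q[...,2]-a)<.005)]
        if len(k):print(n,a,len(k),np.percentile(k[:,1],[2,98]).round(3),np.percentile(k[:,0],[2,98]).round(3))
for d in (0,10,15,20,22):
    O,G=go(np.radians(d)); print(d,manip.inverse_kinematics(cmd(STOP+G*.004,O),O))
for yw in (.155,.155+pi): print(yw,manip.inverse_kinematics(cmd([.616,.103,.098],[pi,0,yw]),[pi,0,yw]))
E
```

```text
side -0.05 23 [-0.027  0.018] [-0.012  0.005]
side -0.04 54 [-0.025  0.018] [-0.012  0.006]
side -0.03 52 [-0.026  0.02 ] [-0.013  0.008]
side -0.02 45 [-0.024  0.014] [-0.012  0.007]
side -0.01 19 [-0.02   0.002] [-0.01  0.01]
top -0.04 5 [-0.014  0.016] [-0.012 -0.008]
top -0.03 4 [-0.012  0.009] [-0.012 -0.009]
top -0.02 7 [-0.013  0.014] [-0.012 -0.008]
top -0.01 3 [-0.011 -0.006] [-0.012 -0.009]
0 [-0.41045142  0.70508932 -0.09157752  1.91733817 -0.17297938  0.44385024
 -1.9731779 ]
10 [-0.20596748  0.71762016 -0.26017191  1.98721025 -0.40001396  0.32510298
 -1.6681133 ]
15 [-0.08903241  0.74186735 -0.36527717  2.01627972 -0.52326877  0.27629807
 -1.49630061]
20 [ 0.01560373  0.77530586 -0.45284827  2.04153748 -0.71060008  0.24434671
 -1.25689709]
22 [ 0.03382718  0.78439086 -0.45140892  2.05104486 -0.87034784  0.25362175
 -1.07921028]
0.155 [-0.2383752   0.78059713  0.04584378  1.71416818 -0.05345121  0.64804059
 -1.57895878]
3.296592653589793 [ 0.14749041  0.85480036 -0.61112497  1.70184652  0.64952663  0.79769047
  0.95462068]
```

```bash
cat >> h.py <<'E'
TH=np.radians(21); H=.005; GO,GN=go(TH)
def pick():
    p=STOP+GN*H
    manip.gripper_open()
    mt(p+GN*.11,GO); ml(p+GN*.03,GO,.15,10)
    r=ml(p,GO,.06,8); st(f"at hub, stopped={r}")
    manip.grasp(40); s=st("grasp")
    return s["width"]
def lift():
    ml(STOP+GN*H+Nn*.09,GO,.12); return st("lift")["width"]
E
python3 - <<'E'
from h import *
w=pick()
if .028<w<.04: lift()
s=manip.snapshot("side"); f=s["frame"][150:300,100:300,::-1]
cv2.imwrite("pics/g.png",cv2.resize(f,None,fx=3,fy=3))
E
```

```text
at hub, stopped=False t19.2 p [0.5088 0.287  0.0814] w0.0854 F [-1.  -0.1 -0.7]
grasp t19.7 p [0.5093 0.2883 0.0831] w0.0324 F [0.1 0.2 6.1]
lift t20.6 p [0.5073 0.2728 0.1698] w0.0324 F [ 0.2 -0.3 -2. ]
```

View pics/g.png

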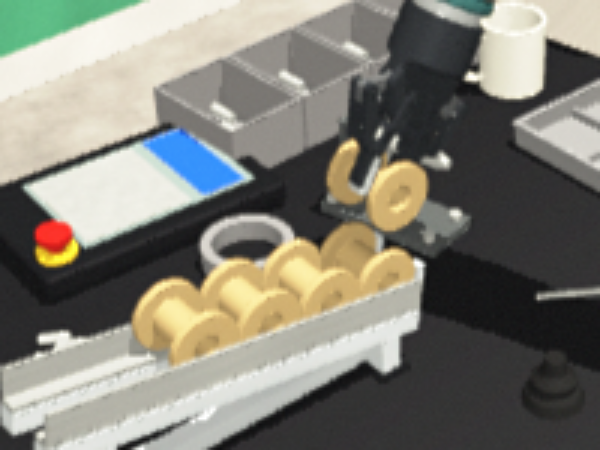

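Roller 1 (or 2) is held at the hub, between the discs, at image (375,185). The next roller has rolled to the stop at (365,265). Now to the gauge.

```bash
cat >> h.py <<'E'
GY=.155; SH=np.array([.648,.1085,.095]); GX=np.array([np.cos(GY),np.sin(GY),0]); UP=np.array([0,0,1.])
PO=[pi,0,GY]; HC=.006   # true TCP above roller centre when tool is down
def gp(x,dy=0,dz=0): return SH+GX*x+np.array([-np.sin(GY),np.cos(GY),0])*dy+UP*(HC+dz)
def gx():
    s=manip.sense(); P=s["eef_pos"]-Ro.from_euler("xyz",s["ee_rot"]).as_matrix()[:,2]*DZ
    d=P-UP*HC-SH; return (d@GX).round(4),(d@[-np.sin(GY),np.cos(GY),0]).round(4),d[2].round(4)
E
python3 - <<'E'
from h import *
mt(gp(-.124,dz=.05),PO); ml(gp(-.124),PO,.1); st("pre")
r=ml(gp(-.095),PO,.05,6); st(f"entry {r}"); print(gx())
s=manip.snapshot("side"); t=manip.snapshot("top")
if not r:
    r=ml(gp(-.030),PO,.04,8); st(f"in {r}"); print(gx()); manip.dwell(.2)
s2=manip.snapshot("side")
a=s["frame"][110:230,180:320,::-1]; b=s2["frame"][110:230,180:320,::-1]
cv2.imwrite("pics/i.png",cv2.resize(np.hstack([a,b]),None,fx=2.8,fy=2.8))
E
```

```text
pre t22.0 p [0.5256 0.0894 0.0761] w0.0324 F [ 0.5 -0.  -1.4]
entry False t22.8 p [0.5537 0.0937 0.0758] w0.0324 F [-0.2  0.4 -1.3]
(np.float64(-0.0954), np.float64(-0.0), np.float64(-0.0002))
in False t24.6 p [0.6182 0.1038 0.076 ] w0.0327 F [-0.3  0.6 -1.2]
(np.float64(-0.0302), np.float64(0.0), np.float64(-0.0))
```

View pics/i.png

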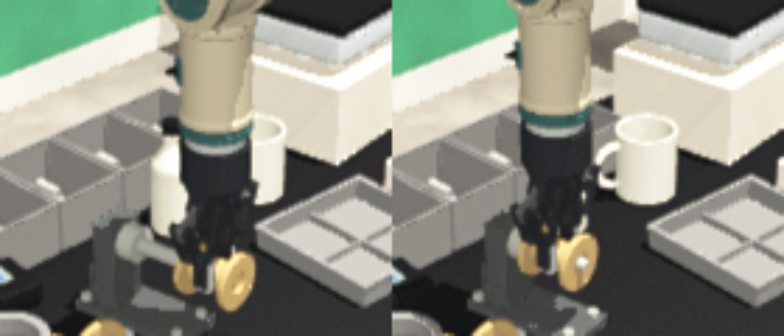

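The pin tip shows through the near disc at right (583,262), so this roller is through-bored. No shoulder contact was felt yet, so I push gently until there is, then withdraw.

Run:
```python
from h import *
r=ml(gp(-.018),PO,.02,7); st(f"push {r}"); print(gx()); manip.dwell(.3)
r=ml(gp(-.124),PO,.12); st("out")
ml(gp(-.124,dz=.08),PO,.15)
t=manip.snapshot("top"); print(containers(cloud(t)))
```

```text
push True t25.2 p [0.6175 0.1037 0.075 ] w0.0322 F [ 0.   0.3 -2.5]
(np.float64(-0.0307), np.float64(-0.0), np.float64(-0.001))
out t26.4 p [0.5267 0.0895 0.0762] w0.0323 F [-0.1  0.8 -2.2]
{'tote': (array([ 0.55870758, -0.17846719]), (190.5400390625, 186.18199157714844), np.float64(-0.06890410004167463)), 'carton': (array([ 0.52355133, -0.37425681]), (173.8218536376953, 183.65000915527344), np.float64(0.07509518391729547))}
```

```bash
cat >> h.py <<'E'
POCK=[(.044,-.045),(.044,.045),(-.044,-.045),(-.044,.045)]
def place(kind,xy,z,drop=False):
    """release the held roller at own xy of the container; z = roller centre height"""
    c,sz,a=containers(cloud(manip.snapshot("top")))[kind]; print(kind,c.round(4),np.round(sz),round(a,3))
    assert abs(sz[0]-180)<16 and abs(sz[1]-182)<14, "container fit"
    P=np.r_[c,0]+Rz(a)@[*xy,0]; O=[pi,0,a]
    mt(P+UP*(z+HC+.08),O); r=ml(P+UP*(z+HC),O,.1,8); st(f"place {r}")
    manip.gripper_open(); ml(P+UP*(z+HC+.09),O,.2)
def away(): mt([.45,.1,.28],[pi,0,GY])
E
python3 - <<'E'
from h import *
place("tote",POCK[0],.041); 
w=pick(); 
if .028<w<.04: lift()
t=manip.snapshot("top"); f=t["frame"][150:250,160:450,::-1]; f=cv2.resize(f,None,fx=2.6,fy=2.6)
cv2.imwrite("pics/j.png",f)
E
```

```text
tote [ 0.559  -0.1782] [190. 185.] -0.067
place False t29.4 p [ 0.6004 -0.2263  0.0226] w0.0324 F [-0.4 -0.7 -1.2]
at hub, stopped=False t33.8 p [0.5089 0.287  0.0814] w0.0854 F [-0.6  0.6 -0.3]
grasp t34.3 p [0.5093 0.2884 0.0831] w0.0327 F [0.6 0.7 4.4]
lift t35.2 p [0.5073 0.2728 0.1697] w0.0327 F [ 0.3  0.4 -2.4]
```

View pics/j.png

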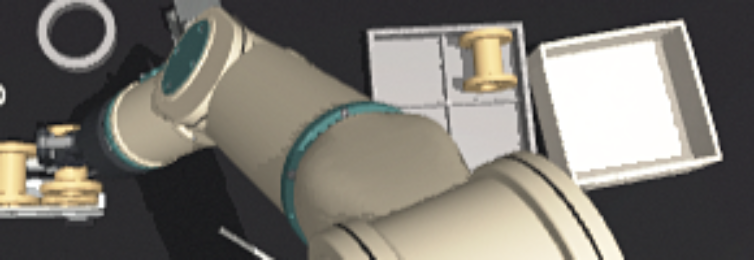

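Roller 1 lies in its tote pocket at (490,60), and the second roller is in the gripper. Next is the gauge routine, with the verdict taken from the depth reached.

```bash
cat >> h.py <<'E'
def gauge():
    mt(gp(-.124,dz=.05),PO); ml(gp(-.124),PO,.1)
    r=ml(gp(-.095),PO,.06,6); x=gx(); print("entry",r,x)
    if r: return "jam"
    r=ml(gp(-.026),PO,.04,7); x=gx(); st(f"in {r}"); print(x)
    manip.dwell(.3)
    v="home" if x[0]>-.036 else "blocked" if abs(x[0]+.074)<.006 else "jam"
    print(v)
    if v!="jam": ml(gp(-.124),PO,.12); ml(gp(-.124,dz=.08),PO,.15)
    return v
E
python3 - <<'E'
from h import *
gauge()
E
```

```text
entry False (np.float64(-0.0953), np.float64(0.0), np.float64(-0.0001))
in True t38.1 p [0.5763 0.0974 0.075 ] w0.0327 F [ 0.1 -0.4 -1.2]
(np.float64(-0.0724), np.float64(0.0001), np.float64(-0.001))
blocked
```

Run:
```python
from h import *
place("carton",(-.040,-.018),.040)
w=pick()
if .028<w<.04:
    lift(); v=gauge()
t=manip.snapshot("top"); f=t["frame"][150:250,160:450,::-1]; f=cv2.resize(f,None,fx=2.6,fy=2.6)
cv2.imwrite("pics/k.png",f)
```

```text
carton [ 0.5239 -0.3761] [174. 182.] 0.061
place False t42.5 p [ 0.4855 -0.397   0.0215] w0.0327 F [ 0.   0.2 -2. ]
at hub, stopped=False t47.4 p [0.5089 0.287  0.0815] w0.0854 F [-0.4 -0.1 -0.1]
grasp t47.9 p [0.5093 0.2885 0.0831] w0.0327 F [-0.5  1.9  4.6]
lift t48.8 p [0.5073 0.2728 0.1697] w0.0326 F [-0.1 -0.  -2. ]
entry False (np.float64(-0.0953), np.float64(0.0001), np.float64(-0.0001))
in True t51.7 p [0.5764 0.0974 0.0751] w0.0322 F [-0.1  0.4 -0.9]
(np.float64(-0.0723), np.float64(0.0), np.float64(-0.0009))
blocked
```

View pics/k.png

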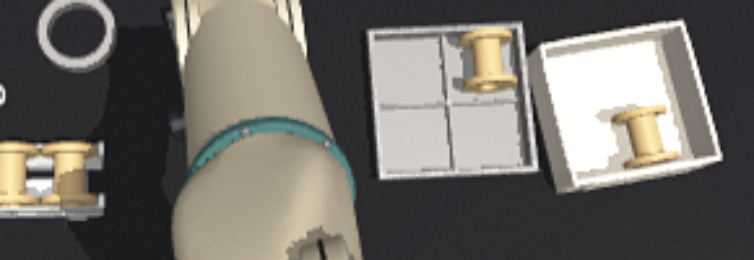

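The first reject lies in the carton at (645,138). The third roller stopped part-way too, so it joins the first. Then on to the fourth.

Run:
```python
from h import *
place("carton",(.040,-.018),.040)
w=pick()
if .028<w<.04:
    lift(); v=gauge()
t=manip.snapshot("top"); f=t["frame"][150:250,160:450,::-1]; f=cv2.resize(f,None,fx=2.6,fy=2.6)
cv2.imwrite("pics/l.png",f)
w=cloud(t); c,sz,a=containers(w)["carton"]; q=(w-np.r_[c,0])@Rz(a)
m=beige(t["frame"])&sel(q,(-.08,.08),(-.085,.085),(.05,.1)); print(c,a,[q[m&(q[...,0]*s>0)].mean(0).round(3) for s in(1,-1)])
```

```text
carton [ 0.5236 -0.3759] [174. 183.] 0.059
place False t56.0 p [ 0.565  -0.392   0.0216] w0.0327 F [ 1.   0.2 -1.6]
at hub, stopped=False t61.0 p [0.5089 0.287  0.0814] w0.0852 F [ 0.3 -0.8 -0.2]
grasp t61.5 p [0.5093 0.2885 0.0831] w0.0324 F [-0.3  1.2  5.9]
lift t62.4 p [0.5073 0.2728 0.1697] w0.0322 F [ 0.1 -0.2 -2.1]
entry False (np.float64(-0.0953), np.float64(0.0), np.float64(-0.0001))
in True t65.2 p [0.5764 0.0973 0.0751] w0.0329 F [ 1.1  0.4 -1. ]
(np.float64(-0.0723), np.float64(0.0), np.float64(-0.0009))
blocked
[ 0.52351953 -0.37520117] 0.05201270954460284 [array([ 0.04 , -0.023,  0.058]), array([-0.041, -0.016,  0.058])]
```

View pics/l.png

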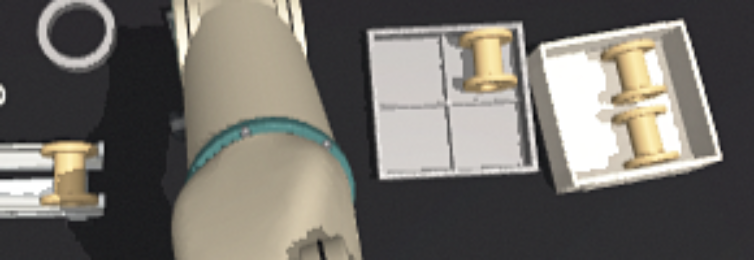

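The fourth roller is a reject too. The carton has free space at own y = +46 mm, so I lay it there turned by 90°. That lets the jaws open along the wall, down low.

Run:
```python
from h import *
c,sz,a=containers(cloud(manip.snapshot("top")))["carton"]; print(c,sz,a)
P=np.r_[c,0]+Rz(a)@[0,.047,0]
O=min(([pi,0,a+s*pi/2] for s in(1,-1)),key=lambda o:9 if (q:=manip.inverse_kinematics(cmd(P+UP*.05,o),o)) is None else abs(q[6]))
z=.040
mt(P+UP*(z+HC+.09),O); r=ml(P+UP*(z+HC),O,.08,8); st(f"place {r}")
manip.gripper_open(); ml(P+UP*(z+HC+.09),O,.2)
w=pick()
if .028<w<.04:
    lift(); v=gauge()
t=manip.snapshot("top"); f=t["frame"][150:250,160:450,::-1]; f=cv2.resize(f,None,fx=2.6,fy=2.6)
cv2.imwrite("pics/m.png",f)
```

```text
[ 0.5237793  -0.37575208] (173.8124237060547, 183.65638732910156) 0.05178305767366474
place False t69.7 p [ 0.5218 -0.3291  0.0216] w0.0327 F [-0.5  0.5 -1.9]
at hub, stopped=False t74.5 p [0.5088 0.2869 0.0814] w0.0851 F [-0.4  0.   0. ]
grasp t75.0 p [0.5093 0.2886 0.0832] w0.0324 F [0.1 0.7 5.3]
lift t75.9 p [0.5073 0.2728 0.1697] w0.0321 F [ 0.9 -0.6 -1.5]
entry False (np.float64(-0.0953), np.float64(0.0), np.float64(-0.0001))
in True t79.5 p [0.6175 0.1037 0.0749] w0.0327 F [ 0.2 -1.3 -1.7]
(np.float64(-0.0307), np.float64(0.0), np.float64(-0.0011))
home
```

View pics/m.png

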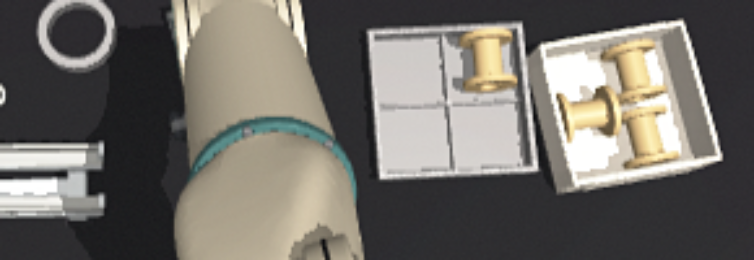

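All three rejects are in the carton, the new one at (590,112), and the track is empty. The fifth roller went fully home, so it goes to the tote.

Run:
```python
from h import *
place("tote",POCK[3],.041); mt([.30,-.05,.33],[pi,0,0]); st("away"); manip.dwell(.5)
t=manip.snapshot("top"); w=cloud(t); C=containers(w)
for k,(c,sz,a) in C.items():
    q=(w-np.r_[c,0])@Rz(a); m=beige(t["frame"])&sel(q,(-.085,.085),(-.09,.09),(.01,.12))
    n,l,s_,_=cv2.connectedComponentsWithStats(m.astype(np.uint8))
    print(k,c.round(3),round(a,3),[(q[l==i][:,:2].mean(0).round(3),np.percentile(q[l==i][:,2],97).round(3)) for i in range(1,n) if s_[i][4]>40])
s=manip.snapshot("side")
cv2.imwrite("pics/n.png",np.hstack([cv2.resize(t["frame"][...,::-1][100:300,20:470],(400,178)),cv2.resize(s["frame"][...,::-1],(400,300))[61:239]]))
cv2.imwrite("pics/n.png",cv2.resize(np.vstack([t["frame"][90:300,:,::-1],s["frame"][90:330,:,::-1]]),None,fx=1.3,fy=1.3))
```

```text
tote [ 0.5589 -0.1782] [191. 185.] -0.068
place False t83.3 p [ 0.5185 -0.1304  0.0224] w0.0326 F [ 0.   0.1 -0.9]
away t85.7 p [ 0.3008 -0.05    0.3047] w0.0853 F [-0.1 -0.5 -0.1]
tote [ 0.559 -0.179] -0.071 [(array([ 0.042, -0.042]), np.float64(0.067)), (array([-0.046,  0.048]), np.float64(0.066))]
carton [ 0.524 -0.376] 0.055 [(array([-0., -0.]), np.float64(0.067))]
```

View pics/n.png

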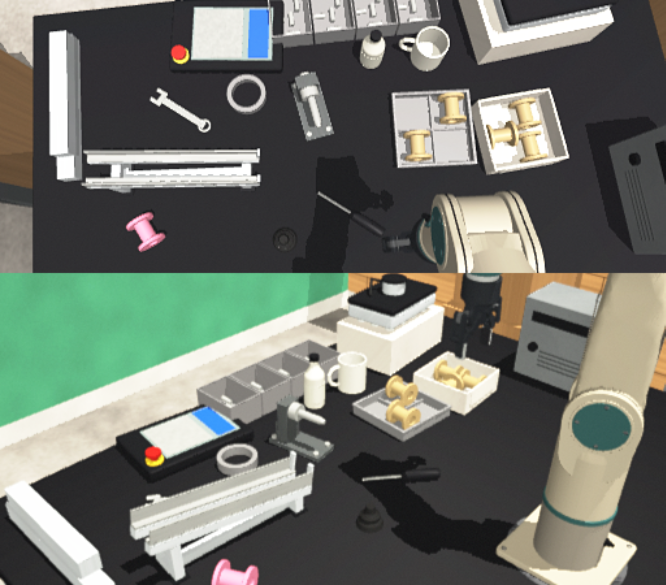

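The track and pin are empty. Two rollers lie in the tote at (453,108) and (415,145), three in the carton around (515,130), and the pink one and the bystanders are where they were. Roller tops read 66–67 mm, so the centres sit about 35 mm up, close to the 36 mm expected. Handing in.

```bash
python3 -c "
from bench import manip
manip.job_done(); print(manip.sense()['t'])"
```

```text
the job is handed in; nothing more can be done
the job is handed in; nothing more can be done
```

I checked all five rollers on the track in order and handed the job in at about 86 s of the 208 s allowed. No verdict was reported.

**Sorting:** the first and fifth rollers slid fully home. Both stopped at x = -31 mm, against -32 expected, and lie in the tote, one to a pocket. The second, third and fourth stopped at x = -72 mm, against -74 expected, and lie in the carton. Each push stopped on a 7 N force change.

**Last checks:**
- The track and pin are empty.
- All roller tops read 66–67 mm, so the centres are at about 35 mm, close to the 36 mm expected.
- By eye in the last picture, the other things and the pink look-alike had not moved.
- The gripper is open and clear.

**What disagreed or failed:**
- **Tool length:** the fingertips are about 25 mm shorter along the tool than the stated TCP implies. The camera showed the closed tips 6 mm behind the reported TCP, not 19 mm ahead.
- **First two grasps:** because of this they closed on top of the hub. The tool was pushed back with about 20 to 32 N, but the rollers stayed in place. I then corrected for the 25 mm and used a 21° tilted approach.
- **Tote moved:** it was found about 5 cm from where it started, and was measured again before each placing.
- **Box sizes:** the depth fits read a few mm large (tote 190 x 185 mm against 180 x 184), which made no difference to the placings.

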